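# Seat a bracket casting on its three locating points

### The arm

A 7-joint arm with a two-finger parallel gripper is mounted at the origin on a cart in front of the work surface, level with it; the furniture and walls round the work are solid. World frame = base frame: x ahead of the robot, y to its left, z up, the work surface at z = 0. Lengths are in m, angles in rad, forces in N, time in s.
With the tool pointing down it reaches from about 0.425 to 0.875 m from the base axis. Payload 9.9 kg.
Tool frame: the origin (TCP) lies midway between the tips of the shut fingers; the grasp point (between the pads) lies 19 mm behind it; z points along the fingers, y is the direction in which the jaws open and shut (so a half turn about z gives the same grasp; the last joint's range is limited). The gripper opens to 85 mm and grips with 20 to 120 N. Pads are 22 mm wide; open, the fingers measure 114 mm over their backs; the gripper's body (76 mm by 85 mm) begins 54 mm behind the grasp point. The pads swing forward as they close: fully open they stand 13 mm farther back than shut.
Start: joints at [-1.345, 0.576, 0.025, 1.437, -0.015, 1.129, -0.057], TCP at [0.206, 0.643, 0.231] pointing down, gripper open.
Joint ranges: [-2.76, 2.76], [-0.34, 2.15], [-1.52, 1.57], [0.19, 2.46], [-1.09, 4.23], [0.17, 1.99], [-2.82, 2.82]. Speed limits (rad/s): [2.22, 2.22, 3.01, 3.01, 3.14, 3.14, 3.14].

### API

Orientations are given as [roll, pitch, yaw] about the fixed x, y, z axes, in that order (R = Rz(yaw) Ry(pitch) Rx(roll)).
In Python, from cell import sensors, eyes, env gives the robot as it stands.
- The arm moves only by the tool step_arm, never from a script. Its argument "steps" is a list of rows, each an object with "dr": the turn, a rotation vector about the tool's x, y, z normalised to -1 to 1, where 1 is 0.12 rad, a list of three; "xyz": the shift along the tool's x, y, z normalised to -1 to 1, where 1 is 0.025 m, a list of three; "grip": the closure, from -1 (fully open) to 1 (shut), so that 0 is half open. In form: [{"dr": [rx, ry, rz], "xyz": [dx, dy, dz], "grip": grip}, ...]. A call has 1 to 10 rows; each row shifts and turns the pose as measured when the row begins, along the tool's axes as they then stand; what a row does not reach is not made up. A row lasts 1/12 s, in which the tool goes at most 41.7 mm and 7.16 degrees, less where a joint would pass 70% of its speed; a pose out of reach is approached as far as the arm can. A call with a number of a shift or a turn outside -1 to 1 is refused whole. A call with a gripper value outside its range is refused whole. The fingers move at their own pace and stop on an object; the grip force is fixed at half the most. Time passes only in rows, so rows that do not move let the fingers close. It gives the time, the measured TCP pose, the force and the opening at its end, in the units of the state.
- sensors.get_state(): the state, without advancing time (a new reading comes with each control period).
- eyes.grab_frame(name): name is "side" or "top" or "wrist"; returns (picture, depth): 384x512x3 uint8, red, green, blue; 384x512 float32, m along the optical axis (not along the pixel's ray), 0 where there is no reading.
- eyes.camera_params(name): a dict with "intrinsics" (3x3 intrinsics, pixels), "R" (3x3) and "t" (3): a world point X has camera coordinates R X + t. Camera axes: x right, y down, z forward; pixel columns grow to the right and rows downward; lengths in m; the calibration is good to about 2 mm. A picture is of the moment at which its call begins: read the wrist's pose just before it. camera_params takes no time and is no camera call; for the wrist camera it gives the pose at the moment of the call.
- env.finish_job(): hands the job in, once; it reports no verdict.
The state is a dict: "clock": time; "qpos": joint angles; "joint_velocities": joint speeds; "tau": joint torques, N m; "ee_pos": TCP position; "tool_rot": TCP orientation; "force": force on the tool from outside, world axes, zero at the start; "wrist_torque": the same for the moment, N m; "finger_gap": finger opening in m.
Only numpy, scipy, OpenCV 4.12 (cv2) and the standard library are available. Lean on these libraries where they do the work, as an engineer would, in place of code of your own. Each camera call takes 0.05 s, during which the arm holds its last target. There are 200 camera calls.

### The job

Lay the bracket casting flat on the fixture plate and slide it home: its straight long side against both dowels and its square end against the end stop. Finish with a light push that presses it on both dowels and the end stop at the same moment, never hard, then let go and leave it seated there. Leave the other things on the bench alone.

Things in the scene. Friction and masses are not known exactly. Their poses are not given: they have to be found in the camera images.
- casting_boss (a point): Point on the axis of the casting's round upright boss, 33 mm above the casting's underside; the boss is 38 mm in diameter and rises from the foot (16 mm thick) to 50 mm above the underside. Axes as casting.
- casting: Loose aluminium bracket casting, 0.35 to 0.65 kg; origin on the boss axis at its underside, z up. Foot 16 mm thick, 80 mm wide: +y to its square end, 50 mm from the axis; -y to its half-round end, 90 mm from the axis; straight long sides 40 mm from the axis at +x and -x, running 50 mm either way. The +x side goes against the dowels.
- fixture: Dark steel fixture plate, 170 x 220 x 15 mm, fixed to the bench; origin at the centre of its underside, its +x side has the two dowels, its +y end has the end stop, z up. Nothing on it stands higher than 13 mm above its top.
- dowel_line (a point): Point on the fixture plate's top, midway between the dowels, on the straight line (along the fixture's y) that touches both dowels on the side where the casting goes; axes as the fixture. The seated boss axis lies 40 mm to the -x side of this line.
- dowel_a: Fixed steel dowel pin, 12 mm in diameter, standing 13 mm above the plate, at y = -30 mm from dowel_line; origin at its foot. Dowels and end stop bear at most 25 N. The metal is dry: friction can take up to about as much as the load on a contact.
- dowel_b: The other dowel, the same, at y = +30 mm from dowel_line.
- end_stop: End stop: steel block 26 x 26 x 13 mm with a round-nosed button towards -y, fixed to the plate at another place along its slot each time; origin under the tip of the button, axes as the fixture.
- stop_face (a point): Tip of the end stop's button, 6.5 mm above the plate's top, 48 mm to the -x side of the dowel line (it meets the square end 8 mm from its middle); axes as the fixture. The seated boss axis lies 50 mm from it in -y. All measured places are good only to a millimetre or two.
- tape_measure: Yellow tape measure, 68 x 80 x 38 mm, a bystander on the bench; origin under its centre.
- duct_tape: Small black roll of tape, 55 mm across, 19 mm high, a bystander; origin under its centre.

How it is judged:
On the way, in this order (a step that is already met when the one before it is completed fails the run):
1. the casting lies flat on the fixture plate (z of casting in the frame of dowel_line between -0.003 and 0.003 m and horizontal distance between casting and fixture below 0.07 m and angle between casting's own z axis and vertical below 0.05 rad), for 0.1 s.
2. the casting is pressed on both dowels and the end stop at once, with more than 1 N on each for 0.2 s (contact force between casting and dowel_a above 1 N and contact force between casting and dowel_b above 1 N and contact force between casting and end_stop above 1 N), for 0.2 s.
At the end, for the whole second after the job is handed in: The casting rests flat on the fixture plate, released and still, its long side within 1.5 mm of the dowel line and square to it within 0.025 rad, its square end within 1.5 mm of the end stop (x of casting in the frame of dowel_line between -0.0415 and -0.038 m and y of casting in the frame of stop_face between -0.0515 and -0.048 m and angle between the y axis of casting and the y axis of fixture, either way round below 0.025 rad and angle between casting's own z axis and vertical below 0.03 rad and z of casting in the frame of dowel_line below 0.002 m and linear speed of casting below 0.01 m/s); the robot touches nothing.
It fails at once if a dowel or the end stop is pushed harder than 25 N (contact force between casting and dowel_a above 25 N or contact force between casting and dowel_b above 25 N or contact force between casting and end_stop above 25 N).
It fails at once if the tape measure or the roll of tape is moved more than 20 mm (distance of any of tape_measure, duct_tape from where it was at the start of the episode above 0.02 m).
It also fails if it takes over 69 s, if anything falls off the work surface, if the arm or the gripper's body presses on something with over 40 N, if the wrist force passes 120 N, or if a joint passes its speed limit or range.

## Working session

There is one attempt and no reset: what is moved stays moved. The work goes in short steps, Python scripts to look and compute and a tool call to move; the robot and the scene stay as the last step left them, time stands still between calls to the robot, and variables do not carry over. Pictures are saved under pics/ and viewed, about 8 in all and at most 12, crops included, and the job is handed in when it is done.

Besides the shell and the picture viewer there is one more tool, called after "Call:" by a JSON object that holds its "api" and its "payload", one argument or row to a line. step_arm: Moves the arm, as the interface text tells. Its arguments: {"type":"object","properties":{"steps":{"type":"array"}},"required":["steps"]}

```bash
ls; mkdir -p pics; cat > h.py <<'E'
import numpy as np, cv2
from cell import sensors, eyes, env
def grab(n):
    p=eyes.camera_params(n); im,d=eyes.grab_frame(n)
    K,R,t=[np.array(p[k]) for k in("intrinsics","R","t")]
    v,u=np.mgrid[:384,:512]
    c=np.stack([(u-K[0,2])/K[0,0]*d,(v-K[1,2])/K[1,1]*d,d],-1)
    W=(c-t)@R
    W[d==0]=np.nan
    return im,d,W,(K,R,t)
def save(im,f): cv2.imwrite('pics/'+f,cv2.cvtColor(im,cv2.COLOR_RGB2BGR))
E
python3 - <<'E'
from h import *
print(sensors.get_state())
a=grab('top');b=grab('side')
save(a[0],'top0.png');save(b[0],'side0.png')
np.savez('top0.npz',im=a[0],W=a[2]);np.savez('side0.npz',im=b[0],W=b[2])
for x in(a,b):print(x[3])
E
```

```text
pics
{'clock': 0.0, 'qpos': array([-1.34479165,  0.57652196,  0.02484142,  1.43792983, -0.01495792,
        1.12901741, -0.05646633]), 'joint_velocities': array([-0.00024869, -0.00190448, -0.0004643 , -0.00124602,  0.00017132,
        0.00075282,  0.00086203]), 'tau': array([ 4.54943947e-04, -7.65771675e+01,  2.25050613e+00, -2.85979325e+01,
        1.53449143e-02,  1.25680841e-02,  3.16996285e-06]), 'ee_pos': array([0.20565294, 0.64241504, 0.23044175]), 'tool_rot': array([-3.13990503e+00,  1.24887147e-04,  2.83187582e+00]), 'force': array([0.50084788, 0.22176035, 0.15786389]), 'wrist_torque': array([-0.08017464, -0.03642763,  0.00664551]), 'finger_gap': 0.08526977419667349}
(array([[414.01549058,   0.        , 262.04868072],
       [  0.        , 414.01549058, 192.87628821],
       [  0.        ,   0.        ,   1.        ]]), array([[-0.00741407, -0.99997087,  0.00181339],
       [-0.99534778,  0.00720556, -0.09607749],
       [ 0.09606162, -0.00251727, -0.99537221]]), array([0.03701912, 0.5609838 , 0.83994824]))
(array([[384.63315535,   0.        , 254.41206121],
       [  0.        , 384.63315535, 189.96164222],
       [  0.        ,   0.        ,   1.        ]]), array([[-0.95966557, -0.28111369, -0.00413459],
       [-0.18868339,  0.65489022, -0.73179053],
       [ 0.20842404, -0.70149405, -0.68151708]]), array([0.56982813, 0.12848178, 0.89947498]))
```

View pics/top0.png

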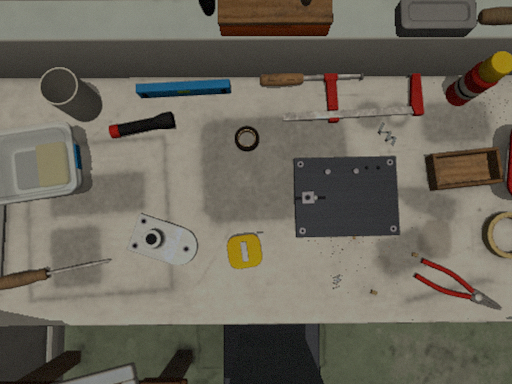

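View pics/side0.png

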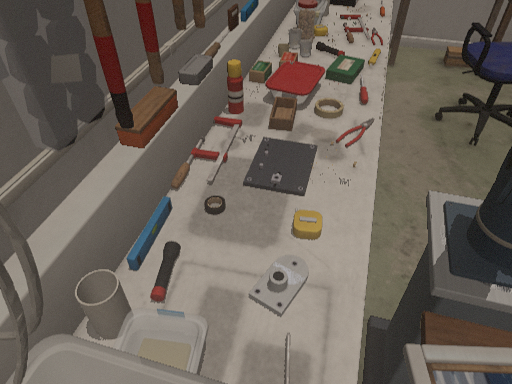

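Top view: the casting boss is at (153,239), with its square end to the left (+y). The plate is centred near (346,197), with dowels at (327,172) and (356,171) and the stop at (308,198), its button facing right. The side view agrees. Next I'll measure from the top view.

```bash
python3 - <<'E'
from h import *
z=np.load('top0.npz');W=z['W'];im=z['im']
p=eyes.camera_params('top')
# casting foot top: z 10..22mm in window
def reg(u0,u1,v0,v1,a,b):
    m=np.zeros(W.shape[:2],bool);m[v0:v1,u0:u1]=True
    return m&(W[...,2]>a)&(W[...,2]<b)
m=reg(110,215,200,280,.009,.08)
P=W[m];print('cast all',np.nanmedian(P[:,2]),m.sum(),cv2.minAreaRect((P[:,:2]*1000).astype(np.float32)))
bm=reg(130,180,215,260,.042,.06);B=W[bm];print('boss',B.mean(0),cv2.minAreaRect((B[:,:2]*1000).astype(np.float32)))
m=reg(280,415,145,245,.009,.021);F=W[m];print('fix',np.nanmedian(F[:,2]),m.sum(),cv2.minAreaRect((F[:,:2]*1000).astype(np.float32)))
m=reg(280,415,145,245,.0225,.04)
n,l,s,c=cv2.connectedComponentsWithStats(m.astype(np.uint8))
for i in range(1,n):
    if s[i,4]>3: q=W[l==i];print(s[i],c[i],q.mean(0),q.min(0),q.max(0))
for nme,w in(('tape',(220,270,225,275)),('duct',(230,265,120,155))):
    m=reg(*w,.01,.06);q=W[m];print(nme,q.min(0),q.max(0))
cv2.imwrite('pics/crop.png',cv2.cvtColor(np.hstack([cv2.resize(im[150:245,285:405],None,fx=4,fy=4,interpolation=2),cv2.resize(im[205:271,125:205],None,fx=4,fy=5.757,interpolation=2)[:380]]),cv2.COLOR_RGB2BGR))
E
```

```text
cast all 0.015652323836247182 2399 ((468.4613037109375, 258.9989013671875), (180.0087432861328, 101.99604034423828), 86.09830474853516)
boss [0.46895964 0.2561449  0.04931012] ((469.2392578125, 255.6268768310547), (36.70964431762695, 36.602134704589844), 4.135018348693848)
fix 0.013945781153187203 7952 ((566.6956176757812, -146.75111389160156), (191.9486846923828, 220.7396697998047), 0.9230886697769165)
[325 169   6   5  25] [327.6  170.96] [ 0.60672026 -0.1055744   0.02614009] [ 0.60237043 -0.11047695  0.02266727] [ 0.61140517 -0.09984872  0.02883667]
[353 168   6   6  27] [355.74074074 170.40740741] [ 0.60750658 -0.16498597  0.02590697] [ 0.60219137 -0.1701796   0.0225218 ] [ 0.61270797 -0.15989252  0.02915676]
[302 191  16  13 173] [308.60693642 196.8265896 ] [ 0.55225398 -0.064476    0.02676625] [ 0.53929021 -0.08268854  0.02255681] [ 0.56471188 -0.05047848  0.03127639]
tape [0.406144   0.03155117 0.02258434] [0.47767897 0.10638632 0.03831451]
duct [0.65570768 0.038518   0.01009472] [0.70743559 0.09015807 0.0211207 ]
```

View pics/crop.png

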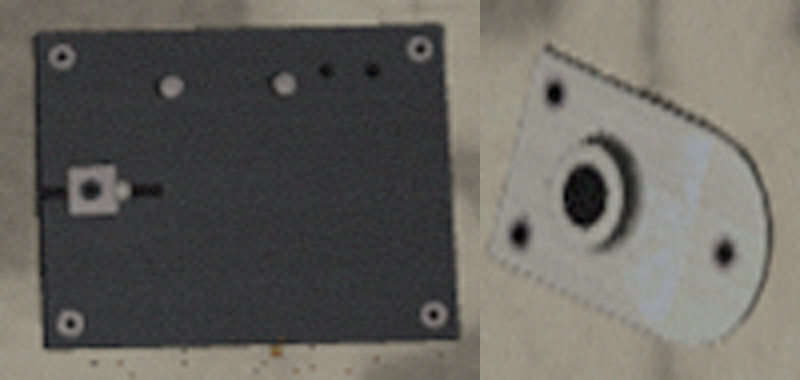

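Crop: dowels at (171,86) and (284,84), stop button tip at about (128,190), casting yawed about 18° with its square end upper left. The measured sizes match: dowel spacing 59 mm, boss 37 mm, heights correct.
- Fixture yaw is about +0.015 and casting yaw about -0.32.
- The seated boss should be at about (0.561, -0.133).
- The jaw axis already lies along the casting's y, so I'll move over now.

Call:
{"api": "step_arm", "payload": {
  "steps": [
    {"dr":[0,0,0],"xyz":[-0.98,-0.77,0],"grip":-1},
    {"dr":[0,0,0],"xyz":[-0.98,-0.77,0],"grip":-1},
    {"dr":[0,0,0],"xyz":[-0.98,-0.77,0],"grip":-1},
    {"dr":[0,0,0],"xyz":[-0.98,-0.77,0],"grip":-1},
    {"dr":[0,0,0],"xyz":[-0.98,-0.77,0],"grip":-1},
    {"dr":[0,0,0],"xyz":[-0.98,-0.77,0],"grip":-1},
    {"dr":[0,0,0],"xyz":[-0.98,-0.77,0],"grip":-1},
    {"dr":[0,0,0],"xyz":[-0.98,-0.77,0],"grip":-1},
    {"dr":[0,0,0],"xyz":[-0.98,-0.77,0],"grip":-1},
    {"dr":[0,0,0],"xyz":[-0.98,-0.77,0],"grip":-1}
  ]
}}

```text
clock: 0.93
ee_pos: [0.3793, 0.379, 0.2248]
tool_rot: [-3.134, -0.006, 2.846]
force: [1.6, 0.7, 0.3]
finger_gap: 0.0854
```

```bash
cat >> h.py <<'E'
from scipy.spatial.transform import Rotation as Ro
def togo(xyz,yaw,n=None):
    """rows needed (normalised tool-axis units) to reach xyz with tool down, given yaw"""
    s=sensors.get_state();R=Ro.from_euler('xyz',s['tool_rot'])
    T=Ro.from_euler('xyz',[np.pi,0,yaw])
    d=R.inv().apply(np.array(xyz)-s['ee_pos'])/.025
    r=(R.inv()*T).as_rotvec()/.12
    m=max(abs(d).max(),abs(r).max());n=n or int(np.ceil(m))
    print('t',round(s['clock'],2),'pos',s['ee_pos'].round(4),'rot',s['tool_rot'].round(4),'F',s['force'].round(2),'M',s['wrist_torque'].round(3),'gap',round(s['finger_gap'],4))
    print('total xyz',d.round(2),'dr',r.round(2),'n',n,'per row',(d/n).round(3),(r/n).round(3))
E
python3 -c "
from h import *
togo([.469,.256,.13],2.832)
print(sensors.get_state()['qpos'].round(2))"
```

```text
t 0.93 pos [0.3793 0.379  0.2248] rot [-3.1339 -0.006   2.8464] F [1.55 0.69 0.26] M [ 0.032 -0.029 -0.006] gap 0.0854
total xyz [-4.88 -3.63  3.79] dr [-0.06 -0.05  0.12] n 5 per row [-0.977 -0.727  0.758] [-0.013 -0.01   0.024]
[-0.91  0.38  0.05  1.81 -0.03  0.96  0.43]
```

Call:
{"api": "step_arm", "payload": {
  "steps": [
    {"dr":[0,0,0.02],"xyz":[-0.97,-0.73,0.6],"grip":-1},
    {"dr":[0,0,0.02],"xyz":[-0.97,-0.73,0.6],"grip":-1},
    {"dr":[0,0,0.02],"xyz":[-0.97,-0.73,0.6],"grip":-1},
    {"dr":[0,0,0.02],"xyz":[-0.97,-0.73,0.6],"grip":-1},
    {"dr":[0,0,0.02],"xyz":[-0.97,-0.73,0.6],"grip":-1},
    {"dr":[0,0,0],"xyz":[0,0,0],"grip":-1}
  ]
}}

```text
clock: 1.43
ee_pos: [0.4744, 0.2426, 0.1474]
tool_rot: [-3.134, -0.003, 2.827]
force: [0.1, -1.3, 0.2]
finger_gap: 0.0854
```

```bash
python3 -c "
from h import *
im,d,W,c=grab('wrist'); save(im,'wrist1.png')
z=W[...,2]
m=(z>.044)&(z<.056);P=W[m];print('boss',P.mean(0),cv2.minAreaRect((P[:,:2]*1000).astype(np.float32)))
m=((z>.012)&(z<.056)).astype(np.uint8);n,l,s,cc=cv2.connectedComponentsWithStats(m);i=1+s[1:,4].argmax();print(s[i])
P=W[l==i];print(cv2.minAreaRect((P[:,:2]*1000).astype(np.float32)))
togo([.469,.256,.017],2.832)
"
```

```text
boss [0.48923805 0.2907648  0.04966012] ((527.2109375, 345.74407958984375), (246.3065185546875, 75.71333312988281), 45.508182525634766)
[  179   122   156    87 12055]
((461.55572509765625, 239.3335723876953), (139.38009643554688, 80.18791961669922), 71.36783599853516)
t 1.48 pos [0.4732 0.2453 0.1483] rot [-3.1353 -0.0038  2.8283] F [-0.6   0.31  0.07] M [-0.003  0.035  0.048] gap 0.0855
total xyz [0.27 0.39 5.25] dr [-0.05 -0.03 -0.03] n 6 per row [0.045 0.064 0.875] [-0.009 -0.005 -0.005]
```

View pics/wrist1.png

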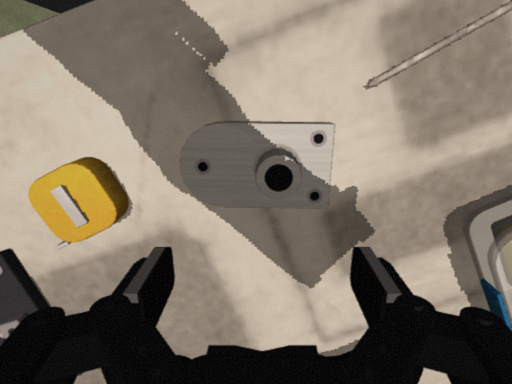

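The wrist view shows the casting rectangle (139×80 mm, boss at pixel (278,177)), giving boss (0.468, 0.258) and yaw -0.325. That agrees with the top view. Descending to the grasp.

Call:
{"api": "step_arm", "payload": {
  "steps": [
    {"dr":[-0.02,0,-0.05],"xyz":[0.08,0.1,0.9],"grip":-1},
    {"dr":[-0.02,0,-0.05],"xyz":[0.08,0.1,0.9],"grip":-1},
    {"dr":[-0.02,0,0],"xyz":[0.08,0.1,0.9],"grip":-1},
    {"dr":[0,0,0],"xyz":[0.08,0.1,0.8],"grip":-1},
    {"dr":[0,0,0],"xyz":[0,0,0],"grip":-1}
  ]
}}

```text
clock: 1.9
ee_pos: [0.4682, 0.2615, 0.0597]
tool_rot: [3.135, -0.003, 2.841]
force: [-0.7, -0.3, 0.4]
finger_gap: 0.0853
```

```bash
python3 -c "
from h import *
togo([.4685,.257,.018],2.817)
"
```

```text
t 1.9 pos [0.4682 0.2615 0.0597] rot [ 3.1352e+00 -2.7000e-03  2.8411e+00] F [-0.71 -0.29  0.35] M [ 0.004  0.039 -0.001] gap 0.0853
total xyz [-0.07 -0.18  1.67] dr [ 0.05 -0.02  0.2 ] n 2 per row [-0.034 -0.09   0.833] [ 0.026 -0.012  0.101]
```

Call:
{"api": "step_arm", "payload": {
  "steps": [
    {"dr":[0.03,0,0.1],"xyz":[-0.02,-0.08,0.5],"grip":-1},
    {"dr":[0.03,0,0.1],"xyz":[-0.02,-0.08,0.5],"grip":-1},
    {"dr":[0,0,0],"xyz":[0,0,0.4],"grip":-1},
    {"dr":[0,0,0],"xyz":[0,0,0.3],"grip":-1},
    {"dr":[0,0,0],"xyz":[0,0,0],"grip":-1}
  ]
}}

```text
clock: 2.32
ee_pos: [0.4674, 0.2613, 0.0174]
tool_rot: [3.14, -0.003, 2.82]
force: [-0.0, -0.1, 0.0]
finger_gap: 0.0852
```

```bash
python3 -c "
from h import *
togo([.4685,.257,.018],2.817)
"
```

```text
t 2.32 pos [0.4674 0.2613 0.0174] rot [ 3.1402e+00 -2.7000e-03  2.8204e+00] F [-0.03 -0.1   0.02] M [-0.017  0.024 -0.   ] gap 0.0852
total xyz [-0.1  -0.15 -0.03] dr [ 0.01 -0.02  0.03] n 1 per row [-0.096 -0.15  -0.026] [ 0.011 -0.023  0.029]
```

Call:
{"api": "step_arm", "payload": {
  "steps": [
    {"dr":[0,-0.02,0],"xyz":[-0.09,-0.14,0],"grip":-1},
    {"dr":[0,0,0],"xyz":[0,0,0],"grip":1},
    {"dr":[0,0,0],"xyz":[0,0,0],"grip":1},
    {"dr":[0,0,0],"xyz":[0,0,0],"grip":1},
    {"dr":[0,0,0],"xyz":[0,0,0],"grip":1},
    {"dr":[0,0,0],"xyz":[0,0,0],"grip":1},
    {"dr":[0,0,0],"xyz":[0,0,0],"grip":1},
    {"dr":[0,0,0],"xyz":[0,0,0],"grip":1},
    {"dr":[0,0,0],"xyz":[0,0,0],"grip":1},
    {"dr":[0,0,0],"xyz":[0,0,0],"grip":1}
  ]
}}

```text
clock: 3.15
ee_pos: [0.4696, 0.2572, 0.0195]
tool_rot: [3.138, 0.002, 2.82]
force: [-0.2, 0.6, -1.0]
finger_gap: 0.037
```

Call:
{"api": "step_arm", "payload": {
  "steps": [
    {"dr":[0,0,0],"xyz":[0,0,-0.3],"grip":1},
    {"dr":[0,0,0],"xyz":[0,0,-0.6],"grip":1},
    {"dr":[0,0,0],"xyz":[0,0,-1],"grip":1},
    {"dr":[0,0,0],"xyz":[0,0,-1],"grip":1},
    {"dr":[0,0,0],"xyz":[0,0,-1],"grip":1},
    {"dr":[0,0,0],"xyz":[0,0,-0.4],"grip":1},
    {"dr":[0,0,0],"xyz":[0,0,0],"grip":1},
    {"dr":[0,0,0],"xyz":[0,0,0],"grip":1}
  ]
}}

```text
clock: 3.82
ee_pos: [0.4667, 0.2553, 0.1321]
tool_rot: [-3.14, -0.003, 2.82]
force: [-0.2, -0.1, -5.4]
finger_gap: 0.0359
```

```bash
python3 -c "
from h import *
togo([.541,-.153,.125],3.1566)
"
```

```text
t 3.82 pos [0.4667 0.2553 0.1321] rot [-3.1400e+00 -2.9000e-03  2.8202e+00] F [-0.21 -0.11 -5.37] M [ 0.038 -0.032  0.03 ] gap 0.0359
total xyz [ -7.98 -14.56   0.28] dr [-0.01 -0.03 -2.8 ] n 15 per row [-0.532 -0.971  0.019] [-0.001 -0.002 -0.187]
```

Call:
{"api": "step_arm", "payload": {
  "steps": [
    {"dr":[0,0,-0.2],"xyz":[-0.3,-0.5,0],"grip":1},
    {"dr":[0,0,-0.2],"xyz":[-0.4,-0.8,0],"grip":1},
    {"dr":[0,0,-0.2],"xyz":[-0.4,-0.8,0],"grip":1},
    {"dr":[0,0,-0.2],"xyz":[-0.4,-0.8,0],"grip":1},
    {"dr":[0,0,-0.2],"xyz":[-0.4,-0.8,0],"grip":1},
    {"dr":[0,0,-0.2],"xyz":[-0.4,-0.8,0],"grip":1},
    {"dr":[0,0,-0.2],"xyz":[-0.35,-0.8,0],"grip":1},
    {"dr":[0,0,-0.2],"xyz":[-0.35,-0.8,0],"grip":1},
    {"dr":[0,0,-0.2],"xyz":[-0.3,-0.8,0],"grip":1},
    {"dr":[0,0,-0.2],"xyz":[-0.3,-0.8,0],"grip":1}
  ]
}}

```text
clock: 4.65
ee_pos: [0.5096, 0.0453, 0.1213]
tool_rot: [-3.139, -0.02, 3.083]
force: [0.4, 0.0, -5.8]
finger_gap: 0.0361
```

```bash
python3 -c "
from h import *
togo([.541,-.153,.125],3.1566)
"
```

```text
t 4.65 pos [0.5096 0.0453 0.1213] rot [-3.1385 -0.0204  3.0834] F [ 0.44  0.05 -5.75] M [ 0.05  -0.046 -0.036] gap 0.0361
total xyz [-1.71 -7.84 -0.16] dr [-0.02 -0.17 -0.61] n 8 per row [-0.214 -0.981 -0.02 ] [-0.002 -0.021 -0.076]
```

Call:
{"api": "step_arm", "payload": {
  "steps": [
    {"dr":[0,-0.02,-0.07],"xyz":[-0.2,-0.85,0],"grip":1},
    {"dr":[0,-0.02,-0.07],"xyz":[-0.2,-0.85,0],"grip":1},
    {"dr":[0,-0.02,-0.07],"xyz":[-0.2,-0.85,0],"grip":1},
    {"dr":[0,-0.02,-0.07],"xyz":[-0.2,-0.85,0],"grip":1},
    {"dr":[0,-0.02,-0.07],"xyz":[-0.2,-0.85,0],"grip":1},
    {"dr":[0,-0.02,-0.07],"xyz":[-0.2,-0.85,0],"grip":1},
    {"dr":[0,-0.02,-0.07],"xyz":[-0.2,-0.85,0],"grip":1},
    {"dr":[0,0,0],"xyz":[-0.15,-0.7,0],"grip":1},
    {"dr":[0,0,0],"xyz":[0,0,0],"grip":1},
    {"dr":[0,0,0],"xyz":[0,0,0],"grip":1}
  ]
}}

```text
clock: 5.48
ee_pos: [0.5365, -0.1366, 0.1078]
tool_rot: [-3.139, -0.025, 3.14]
force: [0.0, 0.7, -4.5]
finger_gap: 0.0367
```

```bash
python3 -c "
from h import *
togo([.541,-.153,.045],3.1566)
im,d,W,c=grab('top'); save(im[130:270,270:430].repeat(3,0).repeat(3,1),'top1.png'); np.savez('t1.npz',W=W,im=im)
m=np.zeros(d.shape,bool);m[130:270,270:430]=1
im2,d2,W2,c2=grab('wrist'); save(im2,'wrist2.png'); np.savez('w2.npz',W=W2,im=im2)
m=(W2[...,2]>.1)&(W2[...,2]<.14)
n,l,s,cc=cv2.connectedComponentsWithStats(m.astype(np.uint8))
for i in range(1,n):
  if s[i,4]>1500: P=W2[l==i];print(s[i],np.median(P,0),cv2.minAreaRect((P[:,:2]*1000).astype(np.float32)))
"
```

```text
t 5.48 pos [ 0.5365 -0.1366  0.1078] rot [-3.1392 -0.0249  3.1396] F [ 0.    0.72 -4.5 ] M [ 0.203 -0.028  0.011] gap 0.0367
total xyz [-0.25 -0.65  2.51] dr [-0.02 -0.21 -0.14] n 3 per row [-0.082 -0.216  0.836] [-0.006 -0.069 -0.047]
[   93   167   270   150 30578] [ 0.5218143  -0.14814908  0.10492379] ((534.0017700195312, -156.31802368164062), (139.55267333984375, 80.654296875), 89.73662567138672)
```

View pics/wrist2.png

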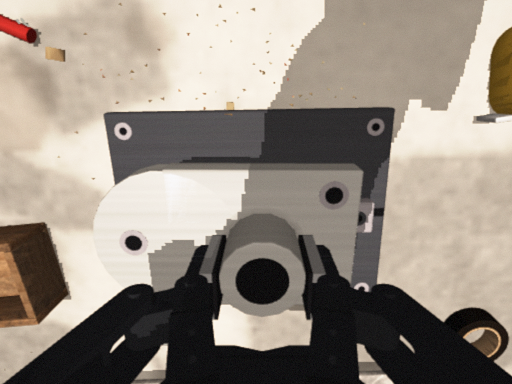

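Wrist view: the casting is held level, square end to the right, with the plate and stop (365,215) below and clear. Its measured yaw matches the tool's within 0.003. Next: levelling, turning to the fixture yaw and lowering clear of the stops.

Call:
{"api": "step_arm", "payload": {
  "steps": [
    {"dr":[0,-0.1,-0.08],"xyz":[-0.08,-0.2,0.4],"grip":1},
    {"dr":[0,-0.1,-0.08],"xyz":[-0.08,-0.2,0.5],"grip":1},
    {"dr":[0,0,0],"xyz":[-0.05,-0.15,0.4],"grip":1},
    {"dr":[0,0,0],"xyz":[0,0,0.3],"grip":1},
    {"dr":[0,0,0],"xyz":[0,0,0],"grip":1}
  ]
}}

```text
clock: 6.0
ee_pos: [0.5414, -0.1443, 0.0653]
tool_rot: [3.141, -0.002, -3.116]
force: [-0.6, -0.1, -4.7]
finger_gap: 0.0367
```

```bash
python3 -c "
from h import *
togo([.541,-.153,.037],3.1586,4)
"
```

```text
t 6.0 pos [ 0.5414 -0.1443  0.0653] rot [ 3.1409e+00 -1.6000e-03 -3.1162e+00] F [-0.59 -0.08 -4.74] M [ 0.113  0.059 -0.025] gap 0.0367
total xyz [ 0.02 -0.35  1.13] dr [ 0.01 -0.01  0.07] n 4 per row [ 0.006 -0.087  0.283] [ 0.001 -0.003  0.017]
```

Call:
{"api": "step_arm", "payload": {
  "steps": [
    {"dr":[0,0,0.04],"xyz":[0,-0.18,0.4],"grip":1},
    {"dr":[0,0,0.03],"xyz":[0,-0.18,0.4],"grip":1},
    {"dr":[0,0,0],"xyz":[0,0,0.2],"grip":1},
    {"dr":[0,0,0],"xyz":[0,0,0],"grip":1},
    {"dr":[0,0,0],"xyz":[0,0,0],"grip":1}
  ]
}}

```text
clock: 6.42
ee_pos: [0.5419, -0.1524, 0.0375]
tool_rot: [3.14, -0.003, -3.124]
force: [-0.0, -0.8, -4.9]
finger_gap: 0.0367
```

```bash
python3 -c "
from h import *
togo([.541,-.153,.0345],3.1586,1)
"
```

```text
t 6.42 pos [ 0.5419 -0.1524  0.0375] rot [ 3.1402e+00 -2.8000e-03 -3.1240e+00] F [-0.01 -0.76 -4.87] M [ 0.11  -0.071  0.029] gap 0.0367
total xyz [ 0.04 -0.02  0.12] dr [ 0.01 -0.02  0.  ] n 1 per row [ 0.036 -0.022  0.12 ] [ 0.012 -0.024  0.005]
```

Now lowering in small steps until the force changes.

Call:
{"api": "step_arm", "payload": {
  "steps": [
    {"dr":[0,-0.02,0],"xyz":[0,0,0.06],"grip":1},
    {"dr":[0,0,0],"xyz":[0,0,0.04],"grip":1},
    {"dr":[0,0,0],"xyz":[0,0,0],"grip":1}
  ]
}}

```text
clock: 6.67
ee_pos: [0.5422, -0.1523, 0.0353]
tool_rot: [3.14, 0.001, -3.124]
force: [-0.1, -0.3, -4.2]
finger_gap: 0.0365
```

Call:
{"api": "step_arm", "payload": {
  "steps": [
    {"dr":[0,0,0],"xyz":[0,0,0.03],"grip":1},
    {"dr":[0,0,0],"xyz":[0,0,0],"grip":1}
  ]
}}

```text
clock: 6.83
ee_pos: [0.5426, -0.1523, 0.035]
tool_rot: [3.14, 0.001, -3.124]
force: [0.8, -1.2, -4.3]
finger_gap: 0.0365
```

Call:
{"api": "step_arm", "payload": {
  "steps": [
    {"dr":[0,0,0],"xyz":[0,0,0.04],"grip":1},
    {"dr":[0,0,0],"xyz":[0,0,0],"grip":1}
  ]
}}

```text
clock: 7.0
ee_pos: [0.5429, -0.1523, 0.0347]
tool_rot: [3.141, 0.003, -3.124]
force: [-0.1, 0.4, -4.7]
finger_gap: 0.036
```

Call:
{"api": "step_arm", "payload": {
  "steps": [
    {"dr":[0,0,0],"xyz":[0,0,0.04],"grip":1},
    {"dr":[0,0,0],"xyz":[0,0,0],"grip":1}
  ]
}}

```text
clock: 7.17
ee_pos: [0.5432, -0.1524, 0.0347]
tool_rot: [3.141, 0.004, -3.124]
force: [-0.6, 0.3, -4.3]
finger_gap: 0.0364
```

Call:
{"api": "step_arm", "payload": {
  "steps": [
    {"dr":[0,-0.03,0],"xyz":[0.02,0,0.08],"grip":1},
    {"dr":[0,0,0],"xyz":[0,0,0],"grip":1}
  ]
}}

```text
clock: 7.33
ee_pos: [0.5436, -0.1525, 0.035]
tool_rot: [3.141, 0.01, -3.124]
force: [-0.6, -0.2, -4.7]
finger_gap: 0.0367
```

Call:
{"api": "step_arm", "payload": {
  "steps": [
    {"dr":[0,0,0],"xyz":[0.02,0,0.08],"grip":1},
    {"dr":[0,0,0],"xyz":[0,0,0],"grip":1}
  ]
}}

```text
clock: 7.5
ee_pos: [0.5442, -0.1526, 0.0348]
tool_rot: [-3.141, 0.013, -3.124]
force: [-1.7, 0.2, -2.7]
finger_gap: 0.0367
```

```bash
python3 -c "
from h import *
togo([.541,-.153,.0345],3.1586,1)
s=sensors.get_state();print(s['qpos'],s['joint_velocities'],s['tau'])
"
```

```text
t 7.5 pos [ 0.5442 -0.1526  0.0348] rot [-3.1412  0.0133 -3.1243] F [-1.67  0.2  -2.68] M [0.214 0.406 0.038] gap 0.0367
total xyz [ 0.13 -0.02  0.01] dr [-0.    0.11  0.  ] n 1 per row [ 0.129 -0.015  0.012] [-0.003  0.111  0.003]
[ 0.22013947  0.65533766 -0.04339524  1.94693473  0.04799889  0.52717144
  1.73268396] [ 1.69272061e-05 -8.48977955e-03 -1.65431536e-03 -3.89642699e-03
 -1.97685965e-03  2.69602302e-03 -3.08456220e-04] [-1.28811062e-02 -7.24256301e+01  1.37288824e+00 -1.84679854e+01
  5.32931322e-02 -8.95910338e-01 -5.22663246e-02]
```

Call:
{"api": "step_arm", "payload": {
  "steps": [
    {"dr":[0,0.11,0],"xyz":[0.1,0,0.0],"grip":1},
    {"dr":[0,0,0],"xyz":[0,0,0.0],"grip":1}
  ]
}}

```text
clock: 7.67
ee_pos: [0.5414, -0.1526, 0.0346]
tool_rot: [-3.141, -0.001, -3.124]
force: [-2.2, 0.1, -0.4]
finger_gap: 0.0366
```

Call:
{"api": "step_arm", "payload": {
  "steps": [
    {"dr":[0,0,0],"xyz":[0,0,0.06],"grip":1},
    {"dr":[0,0,0],"xyz":[0,0,0.0],"grip":1}
  ]
}}

```text
clock: 7.83
ee_pos: [0.5414, -0.1526, 0.0347]
tool_rot: [-3.141, -0.001, -3.124]
force: [0.1, -0.3, -5.0]
finger_gap: 0.0366
```

```bash
python3 -c "
from h import *
togo([.541,-.153,.0345],3.1586,1)
"
```

```text
t 7.83 pos [ 0.5414 -0.1526  0.0347] rot [-3.1410e+00 -7.0000e-04 -3.1243e+00] F [ 0.12 -0.33 -5.01] M [ 0.143 -0.008  0.041] gap 0.0366
total xyz [ 0.02 -0.01  0.01] dr [-0.01 -0.01  0.  ] n 1 per row [ 0.016 -0.015  0.009] [-0.005 -0.006  0.002]
```

Call:
{"api": "step_arm", "payload": {
  "steps": [
    {"dr":[0,0,0],"xyz":[0,0,0.06],"grip":1},
    {"dr":[0,0,0],"xyz":[0,0,0.06],"grip":1},
    {"dr":[0,0,0],"xyz":[0,0,0.06],"grip":1}
  ]
}}

```text
clock: 8.08
ee_pos: [0.5415, -0.1528, 0.0344]
tool_rot: [-3.14, 0.001, -3.125]
force: [-7.7, 2.5, 25.7]
finger_gap: 0.0368
```

```bash
python3 -c "
from h import *
togo([.541,-.153,.0345],3.1586,1)
"
```

```text
t 8.08 pos [ 0.5415 -0.1528  0.0344] rot [-3.1403e+00  9.0000e-04 -3.1248e+00] F [-7.71  2.51 25.7 ] M [1.065 1.589 0.153] gap 0.0368
total xyz [ 0.02 -0.01 -0.  ] dr [-0.01  0.01 -0.  ] n 1 per row [ 0.019 -0.009 -0.005] [-0.011  0.007 -0.001]
```

Firm contact at z = 0.0344, about 20 N/mm stiffness, so the casting is flat on the plate. I'll relax, then slide towards the stop with a gap left to both locators.

Call:
{"api": "step_arm", "payload": {
  "steps": [
    {"dr":[0,0,0],"xyz":[0,0,0],"grip":1},
    {"dr":[0,0,0],"xyz":[-0.1,0.1,0],"grip":1},
    {"dr":[0,0,0],"xyz":[-0.15,0.15,0],"grip":1},
    {"dr":[0,0,0],"xyz":[-0.15,0.15,0],"grip":1},
    {"dr":[0,0,0],"xyz":[-0.1,0.1,0],"grip":1},
    {"dr":[0,0,0],"xyz":[0,0,0],"grip":1}
  ]
}}

```text
clock: 8.58
ee_pos: [0.5525, -0.1436, 0.0347]
tool_rot: [-3.136, -0.003, -3.129]
force: [-3.7, 0.9, 5.5]
finger_gap: 0.0363
```

```bash
python3 -c "
from h import *
togo([.556,-.137,.0345],3.1586,1)
"
```

```text
t 8.58 pos [ 0.5525 -0.1436  0.0347] rot [-3.1356e+00 -2.9000e-03 -3.1287e+00] F [-3.7   0.88  5.54] M [0.995 0.36  0.141] gap 0.0363
total xyz [-0.14  0.26  0.01] dr [-0.05 -0.02 -0.03] n 1 per row [-0.143  0.264  0.007] [-0.05  -0.024 -0.034]
```

Call:
{"api": "step_arm", "payload": {
  "steps": [
    {"dr":[-0.03,-0.02,-0.03],"xyz":[-0.06,0.1,-0.01],"grip":1},
    {"dr":[-0.02,0,0],"xyz":[-0.05,0.1,-0.01],"grip":1},
    {"dr":[0,0,0],"xyz":[0,0.06,0],"grip":1},
    {"dr":[0,0,0],"xyz":[0,0,0],"grip":1}
  ]
}}

```text
clock: 8.92
ee_pos: [0.5562, -0.1377, 0.0346]
tool_rot: [-3.14, -0.001, -3.126]
force: [-4.9, -1.8, 5.8]
finger_gap: 0.0365
```

```bash
python3 -c "
from h import *
togo([.561,-.133,.0345],3.1586,1)
im,d,W,c=grab('wrist'); save(im,'wrist3.png'); np.savez('w3.npz',W=W,im=im)
im,d,W,c=grab('top'); save(cv2.resize(im[140:250,280:410],None,fx=5,fy=5,interpolation=2),'top3.png'); np.savez('t3.npz',W=W,im=im)
"
```

```text
t 8.92 pos [ 0.5562 -0.1377  0.0346] rot [-3.140e+00 -9.000e-04 -3.126e+00] F [-4.95 -1.76  5.77] M [0.086 0.849 0.066] gap 0.0365
total xyz [-0.2   0.19  0.  ] dr [-0.01 -0.01 -0.01] n 1 per row [-0.196  0.187  0.002] [-0.013 -0.007 -0.011]
```

View pics/wrist3.png

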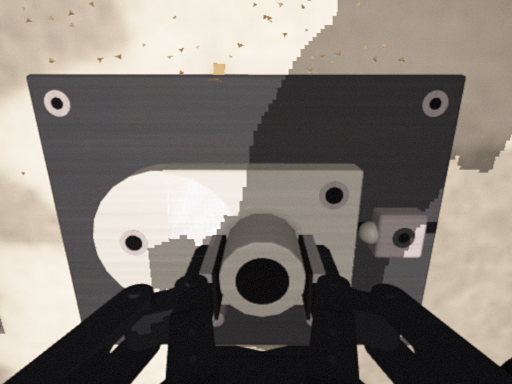

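Wrist view: casting and plate edges are parallel in the image. The square end (359,232) is a millimetre or two from the button (361–370,232). Creeping in y.

Call:
{"api": "step_arm", "payload": {
  "steps": [
    {"dr":[0,0,0],"xyz":[0.0,0.03,-0.02],"grip":1},
    {"dr":[0,0,0],"xyz":[0,0.03,0],"grip":1}
  ]
}}

```text
clock: 9.18
ee_pos: [0.5563, -0.1357, 0.0346]
tool_rot: [-3.141, -0.001, -3.126]
force: [-2.4, -3.2, 3.9]
finger_gap: 0.0369
```

Call:
{"api": "step_arm", "payload": {
  "steps": [
    {"dr":[0,0,0],"xyz":[0,0.03,0],"grip":1},
    {"dr":[0,0,0],"xyz":[0,0.03,0],"grip":1}
  ]
}}

```text
clock: 9.35
ee_pos: [0.5566, -0.1347, 0.0346]
tool_rot: [-3.14, -0.0, -3.126]
force: [-0.7, -1.8, 1.1]
finger_gap: 0.0363
```

Call:
{"api": "step_arm", "payload": {
  "steps": [
    {"dr":[0,0,0],"xyz":[0,0.03,0],"grip":1}
  ]
}}

```text
clock: 9.43
ee_pos: [0.5568, -0.134, 0.0347]
tool_rot: [-3.14, 0.0, -3.126]
force: [-0.6, -1.8, -0.1]
finger_gap: 0.0364
```

Call:
{"api": "step_arm", "payload": {
  "steps": [
    {"dr":[0,0,0],"xyz":[0,0.03,0],"grip":1}
  ]
}}

```text
clock: 9.52
ee_pos: [0.5569, -0.1334, 0.0347]
tool_rot: [-3.139, 0.001, -3.127]
force: [-0.9, -4.6, 0.5]
finger_gap: 0.0365
```

Call:
{"api": "step_arm", "payload": {
  "steps": [
    {"dr":[0,0,0],"xyz":[0,0.02,0],"grip":1}
  ]
}}

```text
clock: 9.6
ee_pos: [0.5568, -0.1334, 0.0347]
tool_rot: [-3.139, 0.001, -3.127]
force: [-1.6, -6.1, 0.9]
finger_gap: 0.0363
```

Call:
{"api": "step_arm", "payload": {
  "steps": [
    {"dr":[0,0,0],"xyz":[0,0.02,0],"grip":1}
  ]
}}

```text
clock: 9.68
ee_pos: [0.5568, -0.1333, 0.0347]
tool_rot: [-3.138, 0.001, -3.127]
force: [-0.7, -5.6, -0.3]
finger_gap: 0.0367
```

Call:
{"api": "step_arm", "payload": {
  "steps": [
    {"dr":[0,0,0],"xyz":[0,0.02,0],"grip":1}
  ]
}}

```text
clock: 9.77
ee_pos: [0.5568, -0.1333, 0.0348]
tool_rot: [-3.138, 0.001, -3.127]
force: [-0.3, -4.8, 1.2]
finger_gap: 0.0366
```

Stop contact at y = -0.1333, as predicted. Now creeping in +x to the dowels.

Call:
{"api": "step_arm", "payload": {
  "steps": [
    {"dr":[-0.02,0,0],"xyz":[-0.03,-0.01,0],"grip":1},
    {"dr":[0,0,0],"xyz":[-0.03,0,0],"grip":1},
    {"dr":[0,0,0],"xyz":[-0.03,0,0],"grip":1}
  ]
}}

```text
clock: 10.02
ee_pos: [0.5569, -0.1334, 0.0346]
tool_rot: [-3.141, -0.003, -3.127]
force: [-4.8, -2.8, 4.1]
finger_gap: 0.0362
```

Call:
{"api": "step_arm", "payload": {
  "steps": [
    {"dr":[0,0,0],"xyz":[-0.03,0,0],"grip":1}
  ]
}}

```text
clock: 10.1
ee_pos: [0.5569, -0.1335, 0.0346]
tool_rot: [-3.141, -0.005, -3.128]
force: [-4.0, -3.6, 3.9]
finger_gap: 0.0363
```

Call:
{"api": "step_arm", "payload": {
  "steps": [
    {"dr":[0,0,0],"xyz":[-0.03,0,0],"grip":1}
  ]
}}

```text
clock: 10.18
ee_pos: [0.5569, -0.1334, 0.0346]
tool_rot: [-3.141, -0.006, -3.128]
force: [-3.8, -3.7, 3.1]
finger_gap: 0.0368
```

```bash
python3 -c "
from h import *
togo([.561,-.1333,.0345],3.1586,1)
"
```

```text
t 10.18 pos [ 0.5569 -0.1334  0.0346] rot [-3.1409 -0.0062 -3.1275] F [-3.82 -3.73  3.09] M [-0.417  0.687  0.134] gap 0.0368
total xyz [-0.16  0.    0.  ] dr [-0.01 -0.05 -0.02] n 1 per row [-0.164  0.003  0.004] [-0.006 -0.052 -0.024]
```

Call:
{"api": "step_arm", "payload": {
  "steps": [
    {"dr":[0,-0.05,-0.02],"xyz":[0,-0.04,-0.02],"grip":1},
    {"dr":[0,0,0],"xyz":[-0.04,0,0],"grip":1}
  ]
}}

```text
clock: 10.35
ee_pos: [0.5574, -0.1334, 0.0346]
tool_rot: [3.141, -0.001, -3.124]
force: [-3.8, -4.4, 1.0]
finger_gap: 0.0365
```

Call:
{"api": "step_arm", "payload": {
  "steps": [
    {"dr":[0,0,0],"xyz":[-0.04,0,0],"grip":1}
  ]
}}

```text
clock: 10.43
ee_pos: [0.5575, -0.1334, 0.0345]
tool_rot: [3.141, -0.003, -3.124]
force: [-6.5, -3.5, 7.0]
finger_gap: 0.0365
```

Call:
{"api": "step_arm", "payload": {
  "steps": [
    {"dr":[0,0,0],"xyz":[-0.04,0,0],"grip":1}
  ]
}}

```text
clock: 10.52
ee_pos: [0.5574, -0.1334, 0.0345]
tool_rot: [3.141, -0.005, -3.124]
force: [-5.8, -2.9, 6.7]
finger_gap: 0.0364
```

```bash
python3 -c "
from h import *
togo([.561,-.1333,.0345],3.1586,1)
"
```

```text
t 10.52 pos [ 0.5574 -0.1334  0.0345] rot [ 3.1407 -0.005  -3.1241] F [-5.82 -2.91  6.67] M [-0.223  1.124  0.168] gap 0.0364
total xyz [-0.14  0.   -0.  ] dr [ 0.01 -0.04  0.  ] n 1 per row [-0.142  0.001 -0.001] [ 0.007 -0.042  0.004]
```

```bash
python3 -c "
from h import *
im,d,W,c=grab('wrist'); save(im,'wrist4.png')
z=W[...,2];m=((z>.025)&(z<.037)).astype(np.uint8);m[:,380:]=0;m[250:]=0
m[:, :70]=0
P=W[m>0];print(np.median(P,0))
# -x long side: per column min x
for nm,zlo,zhi,c0,c1 in(('cast-x edge',.025,.037,170,340),('plate-x edge',.008,.02,60,440)):
    mm=(z>zlo)&(z<zhi); X=[]
    for u in range(c0,c1,5):
        r=np.where(mm[:250,u])[0]
        if len(r): X.append(W[r[0],u])
    X=np.array(X);p=np.polyfit(X[:,1],X[:,0],1);print(nm,p,'x at -.133',np.polyval(p,-.133),'rms',np.std(X[:,0]-np.polyval(p,X[:,1])))
print('cast y max',np.nanmax(P[:,1]),'y min',np.nanmin(P[:,1]))
im,d,W,c=grab('top'); save(cv2.resize(im[140:250,280:410],None,fx=6,fy=5,interpolation=2),'top4.png')
z=W[...,2]
mm=(z>.008)&(z<.021);X=[]
for u in range(297,397,4):
    r=np.where(mm[150:245,u])[0]+150
    if len(r): X.append(np.r_[W[r[0],u][:2],W[r[-1],u][:2]])
X=np.array(X)
for k in(0,2):
  p=np.polyfit(X[:,k+1],X[:,k],1);print('plate edge top',p,np.polyval(p,-.133))
togo([.561,-.1333,.0345],3.1586,1)
"
```

```text
[ 0.53484108 -0.15341896  0.03077025]
cast-x edge [-0.01416135  0.513806  ] x at -.133 0.515689456079098 rms 0.0001301986201360471
plate-x edge [-0.01642611  0.46768191] x at -.133 0.469866580687063 rms 0.00014021502475344188
cast y max -0.06922527868743095 y min -0.22271956163026377
plate edge top [1.01500369 0.72428883] 0.5892933359997339
plate edge top [-0.01536794  0.46959614] 0.47164007681172976
t 10.62 pos [ 0.5575 -0.1334  0.0345] rot [ 3.1407 -0.0049 -3.1241] F [-5.71 -1.65  4.58] M [-0.295  1.056  0.157] gap 0.0361
total xyz [-0.14  0.    0.  ] dr [ 0.01 -0.04  0.  ] n 1 per row [-0.14   0.001  0.001] [ 0.007 -0.041  0.004]
```

View pics/top4.png

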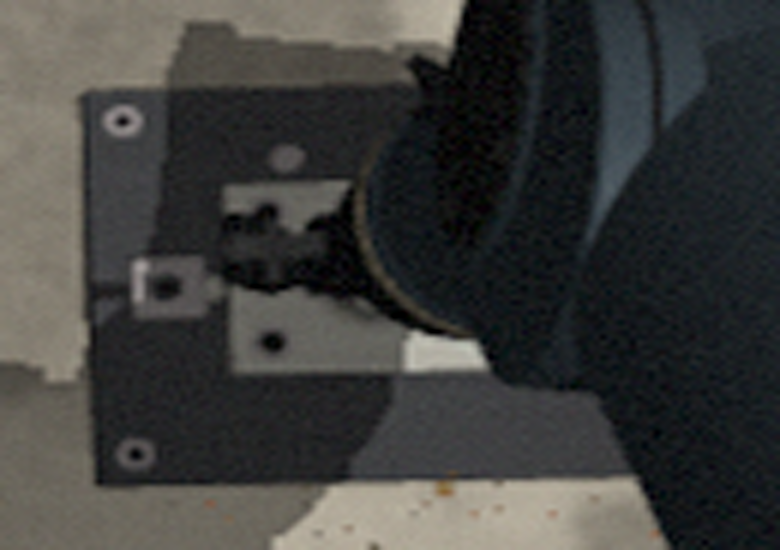

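Top view: the upper-left dowel (287,157) is still 3–4 mm from the casting edge (row 185), and the stop button (215,285) touches. So the x force was friction at the stop and plate. The plate is 0.016 and the casting 0.014 in yaw, which is good. I'll back off the stop, go to the dowels first, then re-approach the stop.

Call:
{"api": "step_arm", "payload": {
  "steps": [
    {"dr":[0,-0.04,0],"xyz":[0,-0.08,-0.02],"grip":1},
    {"dr":[0,0,0],"xyz":[-0.04,-0.02,-0.01],"grip":1},
    {"dr":[0,0,0],"xyz":[-0.04,0,0],"grip":1}
  ]
}}

```text
clock: 10.87
ee_pos: [0.5597, -0.1342, 0.0347]
tool_rot: [3.139, -0.0, -3.123]
force: [-0.3, -0.3, -5.6]
finger_gap: 0.0362
```

Call:
{"api": "step_arm", "payload": {
  "steps": [
    {"dr":[0,0,0],"xyz":[-0.03,0,0],"grip":1}
  ]
}}

```text
clock: 10.95
ee_pos: [0.5608, -0.1337, 0.0345]
tool_rot: [3.138, -0.0, -3.123]
force: [-0.4, -0.7, -1.6]
finger_gap: 0.0367
```

Call:
{"api": "step_arm", "payload": {
  "steps": [
    {"dr":[0,0,0],"xyz":[-0.03,0,0],"grip":1}
  ]
}}

```text
clock: 11.03
ee_pos: [0.5614, -0.1336, 0.0345]
tool_rot: [3.138, -0.001, -3.123]
force: [-4.9, -1.2, 2.9]
finger_gap: 0.0366
```

```bash
python3 -c "
from h import *
togo([.561,-.1333,.0345],3.1586,1)
"
```

```text
t 11.03 pos [ 0.5614 -0.1336  0.0345] rot [ 3.1380e+00 -8.0000e-04 -3.1226e+00] F [-4.94 -1.22  2.86] M [-0.35   0.929 -0.061] gap 0.0366
total xyz [ 0.02  0.01 -0.  ] dr [ 0.03 -0.01  0.02] n 1 per row [ 0.016  0.01  -0.   ] [ 0.03  -0.006  0.017]
```

Call:
{"api": "step_arm", "payload": {
  "steps": [
    {"dr":[0,0,0],"xyz":[-0.02,-0.02,0],"grip":1}
  ]
}}

```text
clock: 11.12
ee_pos: [0.5617, -0.1337, 0.0345]
tool_rot: [3.138, -0.002, -3.122]
force: [-2.8, 1.3, 1.2]
finger_gap: 0.0367
```

Call:
{"api": "step_arm", "payload": {
  "steps": [
    {"dr":[0,0,0],"xyz":[-0.03,0,0],"grip":1}
  ]
}}

```text
clock: 11.2
ee_pos: [0.5623, -0.1336, 0.0346]
tool_rot: [3.138, -0.002, -3.122]
force: [-2.1, -1.2, -0.2]
finger_gap: 0.0365
```

Call:
{"api": "step_arm", "payload": {
  "steps": [
    {"dr":[0.02,-0.02,0],"xyz":[-0.03,0,-0.01],"grip":1}
  ]
}}

```text
clock: 11.28
ee_pos: [0.5626, -0.1337, 0.0347]
tool_rot: [3.14, -0.001, -3.123]
force: [-3.5, -0.4, -2.6]
finger_gap: 0.0366
```

```bash
python3 -c "
from h import *
togo([.561,-.1333,.0345],3.1611,1)
"
```

```text
t 11.28 pos [ 0.5626 -0.1337  0.0347] rot [ 3.1398e+00 -6.0000e-04 -3.1226e+00] F [-3.55 -0.39 -2.6 ] M [0.043 0.86  0.004] gap 0.0366
total xyz [0.06 0.02 0.01] dr [ 0.01 -0.   -0.  ] n 1 per row [0.064 0.016 0.007] [ 0.015 -0.005 -0.005]
```

Call:
{"api": "step_arm", "payload": {
  "steps": [
    {"dr":[0,0,0],"xyz":[-0.03,0,0],"grip":1}
  ]
}}

```text
clock: 11.37
ee_pos: [0.5625, -0.1337, 0.0345]
tool_rot: [3.14, -0.002, -3.123]
force: [-5.9, -0.2, 3.1]
finger_gap: 0.0363
```

Call:
{"api": "step_arm", "payload": {
  "steps": [
    {"dr":[0,0,0],"xyz":[-0.03,0,0],"grip":1}
  ]
}}

```text
clock: 11.45
ee_pos: [0.5625, -0.1337, 0.0345]
tool_rot: [3.14, -0.003, -3.123]
force: [-5.5, -0.2, 3.1]
finger_gap: 0.0365
```

Call:
{"api": "step_arm", "payload": {
  "steps": [
    {"dr":[0,0,0],"xyz":[-0.03,0,0],"grip":1}
  ]
}}

```text
clock: 11.53
ee_pos: [0.5626, -0.1337, 0.0346]
tool_rot: [3.14, -0.005, -3.123]
force: [-5.8, 0.7, 2.9]
finger_gap: 0.0366
```

```bash
python3 -c "
from h import *
togo([.561,-.1333,.0345],3.1611,1)
"
```

```text
t 11.53 pos [ 0.5626 -0.1337  0.0346] rot [ 3.1399 -0.0048 -3.1227] F [-5.83  0.67  2.88] M [0.199 0.989 0.014] gap 0.0366
total xyz [0.06 0.02 0.  ] dr [ 0.01 -0.04 -0.01] n 1 per row [0.062 0.016 0.004] [ 0.014 -0.04  -0.005]
```

Call:
{"api": "step_arm", "payload": {
  "steps": [
    {"dr":[0,-0.04,0],"xyz":[-0.03,0.03,-0.015],"grip":1}
  ]
}}

```text
clock: 11.62
ee_pos: [0.5627, -0.1335, 0.0348]
tool_rot: [3.141, -0.001, -3.123]
force: [-3.9, -2.5, -5.1]
finger_gap: 0.0362
```

Call:
{"api": "step_arm", "payload": {
  "steps": [
    {"dr":[0,-0.01,0],"xyz":[-0.03,0.03,-0.005],"grip":1}
  ]
}}

```text
clock: 11.7
ee_pos: [0.5627, -0.1334, 0.0348]
tool_rot: [3.141, -0.001, -3.124]
force: [-4.8, -3.1, -0.4]
finger_gap: 0.0362
```

Call:
{"api": "step_arm", "payload": {
  "steps": [
    {"dr":[0,-0.01,0],"xyz":[-0.03,0.03,-0.005],"grip":1}
  ]
}}

```text
clock: 11.78
ee_pos: [0.5626, -0.1334, 0.0348]
tool_rot: [-3.141, -0.001, -3.124]
force: [-5.3, -2.6, -0.2]
finger_gap: 0.0367
```

```bash
python3 -c "
from h import *
togo([.561,-.1333,.0345],3.1611,1)
"
```

```text
t 11.78 pos [ 0.5626 -0.1334  0.0348] rot [-3.1413e+00 -1.2000e-03 -3.1242e+00] F [-5.34 -2.63 -0.22] M [-0.521  1.039  0.135] gap 0.0367
total xyz [0.06 0.   0.01] dr [-0.   -0.01 -0.02] n 1 per row [0.064 0.005 0.011] [-0.003 -0.01  -0.018]
```

Contact on both the dowels and the stop, but the wrist moment (0.135 Nm) says dowel_b carries most of the load. I'll turn slightly to balance it and press a bit firmer.

Call:
{"api": "step_arm", "payload": {
  "steps": [
    {"dr":[0,-0.01,-0.03],"xyz":[-0.04,0.03,0],"grip":1},
    {"dr":[0,-0.02,-0.01],"xyz":[-0.05,0.04,0],"grip":1}
  ]
}}

```text
clock: 11.95
ee_pos: [0.5626, -0.1334, 0.0347]
tool_rot: [-3.14, -0.001, -3.121]
force: [-8.6, -4.7, 4.1]
finger_gap: 0.0366
```

```bash
python3 -c "
from h import *
togo([.561,-.1333,.0345],3.1611,1)
"
```

```text
t 11.95 pos [ 0.5626 -0.1334  0.0347] rot [-3.1396e+00 -1.3000e-03 -3.1213e+00] F [-8.6  -4.7   4.13] M [-0.511  1.633 -0.038] gap 0.0366
total xyz [0.07 0.01 0.01] dr [-0.02 -0.01  0.01] n 1 per row [0.065 0.006 0.007] [-0.017 -0.011  0.007]
```

Call:
{"api": "step_arm", "payload": {
  "steps": [
    {"dr":[0,-0.01,0.0],"xyz":[-0.06,0.05,-0.01],"grip":1},
    {"dr":[0,-0.02,0],"xyz":[-0.06,0.05,0],"grip":1},
    {"dr":[0,-0.02,0],"xyz":[-0.06,0.05,0],"grip":1}
  ]
}}

```text
clock: 12.2
ee_pos: [0.5626, -0.1333, 0.0348]
tool_rot: [-3.136, -0.003, -3.125]
force: [-7.6, -4.6, 4.6]
finger_gap: 0.0364
```

```bash
python3 -c "
from h import *
togo([.561,-.1333,.0345],3.1611,1)
"
```

```text
t 12.2 pos [ 0.5626 -0.1333  0.0348] rot [-3.1362e+00 -2.7000e-03 -3.1248e+00] F [-7.61 -4.62  4.57] M [-0.506  1.609  0.229] gap 0.0364
total xyz [0.06 0.   0.01] dr [-0.04 -0.02 -0.02] n 1 per row [0.064 0.002 0.014] [-0.045 -0.023 -0.023]
```

Call:
{"api": "step_arm", "payload": {
  "steps": [
    {"dr":[0,-0.02,0.0],"xyz":[-0.06,0.05,0],"grip":1},
    {"dr":[0,-0.02,0],"xyz":[-0.06,0.05,0],"grip":1},
    {"dr":[0,-0.02,0],"xyz":[-0.06,0.05,0],"grip":1}
  ]
}}

```text
clock: 12.45
ee_pos: [0.5626, -0.1332, 0.035]
tool_rot: [-3.133, -0.003, -3.128]
force: [-7.3, -3.6, 4.5]
finger_gap: 0.0363
```

```bash
python3 -c "
from h import *
togo([.561,-.1333,.0345],3.1611,1)
"
```

```text
t 12.45 pos [ 0.5626 -0.1332  0.035 ] rot [-3.1326e+00 -2.7000e-03 -3.1275e+00] F [-7.27 -3.65  4.47] M [-0.565  1.645  0.314] gap 0.0363
total xyz [ 0.06 -0.    0.02] dr [-0.07 -0.02 -0.05] n 1 per row [ 0.064 -0.001  0.022] [-0.075 -0.023 -0.045]
```

The tool drifts about 0.001 rad per row in yaw and roll while pressing, which unloads dowel_a. I'll correct it and hold with small compensating turns.

Call:
{"api": "step_arm", "payload": {
  "steps": [
    {"dr":[-0.07,-0.02,-0.06],"xyz":[-0.05,0.03,0],"grip":1},
    {"dr":[-0.012,-0.01,-0.014],"xyz":[-0.06,0.04,0],"grip":1}
  ]
}}

```text
clock: 12.62
ee_pos: [0.5626, -0.1334, 0.0348]
tool_rot: [-3.141, -0.004, -3.12]
force: [-8.4, -3.5, 2.6]
finger_gap: 0.0365
```

```bash
python3 -c "
from h import *
togo([.561,-.1333,.0345],3.1611,1)
"
```

```text
t 12.62 pos [ 0.5626 -0.1334  0.0348] rot [-3.1406 -0.0036 -3.12  ] F [-8.4  -3.46  2.61] M [-0.723  1.675 -0.161] gap 0.0365
total xyz [0.07 0.01 0.01] dr [-0.01 -0.03  0.02] n 1 per row [0.066 0.007 0.013] [-0.008 -0.03   0.018]
```

Call:
{"api": "step_arm", "payload": {
  "steps": [
    {"dr":[-0.012,-0.01,-0.014],"xyz":[-0.06,0.04,0],"grip":1},
    {"dr":[-0.012,-0.01,-0.014],"xyz":[-0.06,0.04,0],"grip":1},
    {"dr":[-0.012,-0.01,-0.014],"xyz":[-0.06,0.04,0],"grip":1}
  ]
}}

```text
clock: 12.87
ee_pos: [0.5626, -0.1335, 0.0347]
tool_rot: [3.14, -0.007, -3.119]
force: [-7.6, -3.6, 3.7]
finger_gap: 0.0366
```

```bash
python3 -c "
from h import *
togo([.561,-.1333,.0345],3.1611,1)
"
```

```text
t 12.87 pos [ 0.5626 -0.1335  0.0347] rot [ 3.1404 -0.0075 -3.1191] F [-7.63 -3.57  3.74] M [-0.59   1.499 -0.208] gap 0.0366
total xyz [0.06 0.01 0.01] dr [ 0.01 -0.06  0.03] n 1 per row [0.065 0.009 0.01 ] [ 0.01  -0.062  0.025]
```

Call:
{"api": "step_arm", "payload": {
  "steps": [
    {"dr":[0,-0.06,0.026],"xyz":[-0.06,0.04,0],"grip":1},
    {"dr":[-0.01,-0.02,-0.01],"xyz":[-0.07,0.05,0],"grip":1}
  ]
}}

```text
clock: 13.03
ee_pos: [0.5626, -0.1334, 0.0347]
tool_rot: [3.141, -0.003, -3.124]
force: [-8.5, -5.9, 5.1]
finger_gap: 0.0363
```

```bash
python3 -c "
from h import *
togo([.561,-.1333,.0345],3.1611,1)
"
```

```text
t 13.03 pos [ 0.5626 -0.1334  0.0347] rot [ 3.141  -0.0032 -3.1235] F [-8.48 -5.91  5.15] M [-0.832  1.831  0.057] gap 0.0363
total xyz [0.06 0.01 0.01] dr [ 0.   -0.03 -0.01] n 1 per row [0.064 0.006 0.007] [ 0.005 -0.026 -0.012]
```

Call:
{"api": "step_arm", "payload": {
  "steps": [
    {"dr":[-0.01,-0.02,-0.01],"xyz":[-0.07,0.05,0],"grip":1},
    {"dr":[-0.01,-0.02,-0.01],"xyz":[-0.07,0.05,0],"grip":1},
    {"dr":[-0.01,-0.02,-0.01],"xyz":[-0.07,0.05,0],"grip":1}
  ]
}}

```text
clock: 13.28
ee_pos: [0.5626, -0.1334, 0.0347]
tool_rot: [3.141, -0.004, -3.123]
force: [-8.3, -4.2, 4.0]
finger_gap: 0.0363
```

```bash
python3 -c "
from h import *
togo([.561,-.1333,.0345],3.1611,1)
"
```

```text
t 13.28 pos [ 0.5626 -0.1334  0.0347] rot [ 3.1408 -0.0044 -3.1234] F [-8.33 -4.2   4.04] M [-0.638  1.662  0.062] gap 0.0363
total xyz [0.07 0.01 0.01] dr [ 0.01 -0.04 -0.01] n 1 per row [0.066 0.006 0.007] [ 0.007 -0.037 -0.011]
```

Stable and balanced now (Mz ≈ 0.06, Fx 8, Fy 4). To be sure plate friction isn't taking the load, I'll hold once more with less weight on the plate and a slightly firmer push.

Call:
{"api": "step_arm", "payload": {
  "steps": [
    {"dr":[-0.01,-0.04,-0.014],"xyz":[-0.08,0.06,-0.02],"grip":1},
    {"dr":[-0.01,-0.02,-0.012],"xyz":[-0.09,0.07,-0.015],"grip":1}
  ]
}}

```text
clock: 13.45
ee_pos: [0.5628, -0.1333, 0.0349]
tool_rot: [3.141, -0.004, -3.123]
force: [-8.2, -6.4, -0.3]
finger_gap: 0.0368
```

```bash
python3 -c "
from h import *
togo([.561,-.1333,.0345],3.1611,1)
"
```

```text
t 13.45 pos [ 0.5628 -0.1333  0.0349] rot [ 3.1411 -0.0041 -3.1233] F [-8.17 -6.43 -0.34] M [-1.299  1.911  0.006] gap 0.0368
total xyz [0.07 0.   0.02] dr [ 0.   -0.03 -0.01] n 1 per row [0.07  0.002 0.016] [ 0.004 -0.034 -0.01 ]
```

Call:
{"api": "step_arm", "payload": {
  "steps": [
    {"dr":[-0.01,-0.02,-0.013],"xyz":[-0.09,0.07,-0.01],"grip":1},
    {"dr":[-0.01,-0.02,-0.013],"xyz":[-0.09,0.07,-0.01],"grip":1},
    {"dr":[-0.01,-0.02,-0.013],"xyz":[-0.09,0.07,-0.01],"grip":1}
  ]
}}

```text
clock: 13.7
ee_pos: [0.5627, -0.1333, 0.0349]
tool_rot: [-3.141, -0.008, -3.124]
force: [-9.8, -5.3, 2.6]
finger_gap: 0.0365
```

```bash
python3 -c "
from h import *
togo([.561,-.1333,.0345],3.1611,1)
"
```

```text
t 13.7 pos [ 0.5627 -0.1333  0.0349] rot [-3.1411 -0.0084 -3.1237] F [-9.76 -5.28  2.56] M [-0.989  1.82   0.068] gap 0.0365
total xyz [0.07 0.   0.02] dr [-0.   -0.07 -0.01] n 1 per row [0.068 0.003 0.017] [-0.004 -0.07  -0.013]
```

Balanced again. Friction could still hide load on either contact, so I'll add two more holds at different ratios (x-heavy, then y-heavy), all well under 25 N.

Call:
{"api": "step_arm", "payload": {
  "steps": [
    {"dr":[-0.01,-0.07,-0.02],"xyz":[-0.1,0.04,-0.02],"grip":1},
    {"dr":[-0.01,-0.03,-0.012],"xyz":[-0.12,0.05,-0.01],"grip":1},
    {"dr":[-0.01,-0.03,-0.012],"xyz":[-0.12,0.05,-0.01],"grip":1},
    {"dr":[-0.01,-0.03,-0.012],"xyz":[-0.12,0.05,-0.01],"grip":1}
  ]
}}

```text
clock: 14.03
ee_pos: [0.5627, -0.1334, 0.0348]
tool_rot: [3.141, -0.009, -3.123]
force: [-11.3, -3.7, 5.9]
finger_gap: 0.0364
```

```bash
python3 -c "
from h import *
togo([.561,-.1333,.0345],3.1611,1)
"
```

```text
t 14.03 pos [ 0.5627 -0.1334  0.0348] rot [ 3.1408 -0.0091 -3.1227] F [-11.28  -3.69   5.94] M [-0.639  2.375  0.056] gap 0.0364
total xyz [0.07 0.01 0.01] dr [ 0.01 -0.08 -0.01] n 1 per row [0.069 0.006 0.013] [ 0.007 -0.076 -0.005]
```

Call:
{"api": "step_arm", "payload": {
  "steps": [
    {"dr":[-0.01,-0.04,-0.015],"xyz":[-0.1,0.08,-0.015],"grip":1},
    {"dr":[-0.02,-0.02,-0.014],"xyz":[-0.08,0.1,-0.01],"grip":1},
    {"dr":[-0.02,-0.02,-0.014],"xyz":[-0.08,0.1,-0.01],"grip":1},
    {"dr":[-0.02,-0.02,-0.014],"xyz":[-0.08,0.1,-0.01],"grip":1}
  ]
}}

```text
clock: 14.37
ee_pos: [0.5627, -0.1332, 0.035]
tool_rot: [3.141, -0.011, -3.124]
force: [-7.7, -7.7, 0.9]
finger_gap: 0.0367
```

```bash
python3 -c "
from h import *
togo([.561,-.1333,.0345],3.1611,1)
"
```

```text
t 14.37 pos [ 0.5627 -0.1332  0.035 ] rot [ 3.141  -0.0108 -3.1242] F [-7.69 -7.71  0.95] M [-1.633  1.616  0.117] gap 0.0367
total xyz [ 0.07 -0.    0.02] dr [ 0.   -0.09 -0.02] n 1 per row [ 0.069 -0.003  0.02 ] [ 0.005 -0.09  -0.018]
```

Pressed. Now levelling, relaxing and releasing.

Call:
{"api": "step_arm", "payload": {
  "steps": [
    {"dr":[0,-0.08,-0.015],"xyz":[-0.03,0.03,0.01],"grip":1},
    {"dr":[0,0,0],"xyz":[-0.015,0.015,0],"grip":1},
    {"dr":[0,0,0],"xyz":[0,0,0],"grip":-0.3},
    {"dr":[0,0,0],"xyz":[0,0,0],"grip":-0.3},
    {"dr":[0,0,0],"xyz":[0,0,0],"grip":-0.3},
    {"dr":[0,0,0],"xyz":[0,0,0],"grip":-0.3},
    {"dr":[0,0,0],"xyz":[0,0,0],"grip":-0.3},
    {"dr":[0,0,0],"xyz":[0,0,0],"grip":-0.3}
  ]
}}

```text
clock: 15.03
ee_pos: [0.5681, -0.1319, 0.0363]
tool_rot: [-3.141, 0.006, -3.122]
force: [1.3, -0.3, -0.5]
finger_gap: 0.0553
```

Call:
{"api": "step_arm", "payload": {
  "steps": [
    {"dr":[0,0,0],"xyz":[0,0,-0.2],"grip":-0.3},
    {"dr":[0,0,0],"xyz":[0,0,-0.5],"grip":-0.3},
    {"dr":[0,0,0],"xyz":[0,0,-0.8],"grip":-0.3},
    {"dr":[0,0,0],"xyz":[0,0,-0.8],"grip":-0.3},
    {"dr":[0,0,0],"xyz":[0,0,-0.8],"grip":-0.3},
    {"dr":[0,0,0],"xyz":[0.6,0,-0.5],"grip":-0.3},
    {"dr":[0,0,0],"xyz":[0.8,0,0],"grip":-0.3},
    {"dr":[0,0,0],"xyz":[0.8,0,0],"grip":-0.3},
    {"dr":[0,0,0],"xyz":[0.4,0,0],"grip":-0.3},
    {"dr":[0,0,0],"xyz":[0,0,0],"grip":-0.3}
  ]
}}

```text
clock: 15.87
ee_pos: [0.502, -0.1324, 0.1332]
tool_rot: [-3.141, 0.01, -3.12]
force: [0.2, -0.1, -0.8]
finger_gap: 0.0553
```

```bash
cat > chk.py <<'E'
from h import *
import sys
print(sensors.get_state()['ee_pos'],sensors.get_state()['finger_gap'])
im,d,W,c=grab('wrist'); save(im,sys.argv[1]); z=W[...,2]
np.savez('wf.npz',W=W,im=im)
m=((z>.026)&(z<.07)).astype(np.uint8);n,l,s,cc=cv2.connectedComponentsWithStats(m)
for i in range(1,n):
  if s[i,4]>60: P=W[l==i];print(s[i],np.median(P,0),'min',P.min(0),'max',P.max(0),cv2.minAreaRect((P[:,:2]*1000).astype(np.float32)))
E
python3 chk.py wrist5.png
```

```text
[ 0.50203647 -0.13240503  0.1331503 ] 0.05528683684145389
[ 473   74   39   87 2785] [0.444179   0.04844756 0.02978376] min [0.40942024 0.03321194 0.02600224] max [0.47575591 0.07046793 0.03228817] ((444.7247619628906, 48.466278076171875), (67.60533142089844, 28.711130142211914), 14.007923126220703)
[  159   205   194    90 11031] [ 0.54850508 -0.13755962  0.03085665] min [ 0.51955304 -0.22277159  0.02600603] max [ 0.61185421 -0.0500749   0.0665034 ] ((565.8189086914062, -136.34869384765625), (91.68318176269531, 172.70701599121094), 0.48555904626846313)
[   0  248   68   82 2705] [ 0.60826268 -0.33080917  0.03777673] min [ 0.56551949 -0.38629003  0.02600594] max [ 0.64557339 -0.32075889  0.04351991] ((605.8744506835938, -356.6916198730469), (76.06995391845703, 65.50666046142578), 5.557773113250732)
```

View pics/wrist5.png

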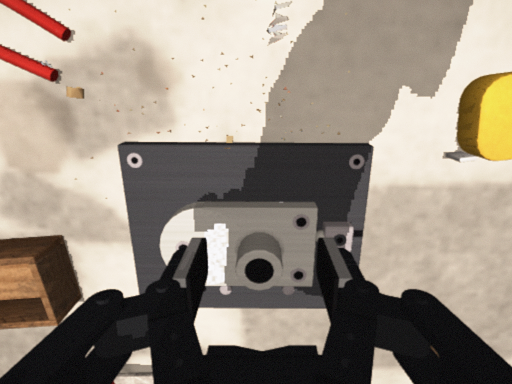

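Wrist view: the casting is free. Both dowels, (225,290) and (289,290), sit right at its +x edge and the button is at its square end (320,240). I'll move aside for an unobstructed check.

Call:
{"api": "step_arm", "payload": {
  "steps": [
    {"dr":[0,0,0],"xyz":[0,0.2,-1],"grip":-0.3},
    {"dr":[0,0,0],"xyz":[0,0.8,-1],"grip":-0.3},
    {"dr":[0,0,0],"xyz":[0,1,-0.5],"grip":-0.3},
    {"dr":[0,0,0],"xyz":[0,1,0],"grip":-0.3},
    {"dr":[0,0,0],"xyz":[0,1,0],"grip":-0.3},
    {"dr":[0,0,0],"xyz":[0,1,0],"grip":-0.3},
    {"dr":[0,0,0],"xyz":[0,1,0],"grip":-0.3},
    {"dr":[0,0,0],"xyz":[0,1,0],"grip":-0.3},
    {"dr":[0,0,0],"xyz":[0,1,0],"grip":-0.3},
    {"dr":[0,0,0],"xyz":[0,0,0],"grip":-0.3}
  ]
}}

```text
clock: 16.75
ee_pos: [0.5105, 0.0787, 0.1994]
tool_rot: [3.138, 0.018, -3.123]
force: [0.1, 0.6, -0.9]
finger_gap: 0.0553
```

```bash
python3 - <<'E'
from h import *
im,d,W,c=grab('top'); z=W[...,2]
save(cv2.resize(im[140:250,280:410],None,fx=6,fy=5,interpolation=2),'top6.png')
b=np.zeros(z.shape,bool);b[145:245,285:405]=1
B=W[b&(z>.058)&(z<.075)];print('boss',B.mean(0),cv2.minAreaRect((B[:,:2]*1000).astype(np.float32)),'expected ~(.561,-.133,.065)')
f=W[b&(z>.026)&(z<.036)];print('foot z',np.median(f[:,2]))
A=np.c_[f[:,:2],np.ones(len(f))];p=np.linalg.lstsq(A,f[:,2],rcond=None)[0];print('tilt',p[:2])
mm=b&(z>.026)&(z<.07)
X=[];
for u in range(325,362,3):
    r=np.where(mm[:,u])[0];X.append(W[r[-1],u][:2])
X=np.array(X);q=np.polyfit(X[:,1],X[:,0],1);print('cast -x edge yaw',-q[0],'x',np.polyval(q,-.133))
mp=b&(z>.008)&(z<.021);X=[]
for u in range(300,395,4):
    r=np.where(mp[:,u])[0];X.append(W[r[-1],u][:2])
X=np.array(X);q=np.polyfit(X[:,1],X[:,0],1);print('plate -x edge yaw',-q[0],'x',np.polyval(q,-.133))
print(sensors.get_state()['ee_pos'])
E
```

```text
boss [ 0.56111546 -0.13346959  0.06394997] ((561.31005859375, -133.60214233398438), (34.56297302246094, 36.968509674072266), 0.377084881067276) expected ~(.561,-.133,.065)
foot z 0.02989494361268393
tilt [-0.00090953 -0.00241294]
cast -x edge yaw 0.01909195197210886 x 0.5223426853069713
plate -x edge yaw 0.01663497932810302 x 0.47167238594051425
[0.51067285 0.07627338 0.19930318]
```

View pics/top6.png

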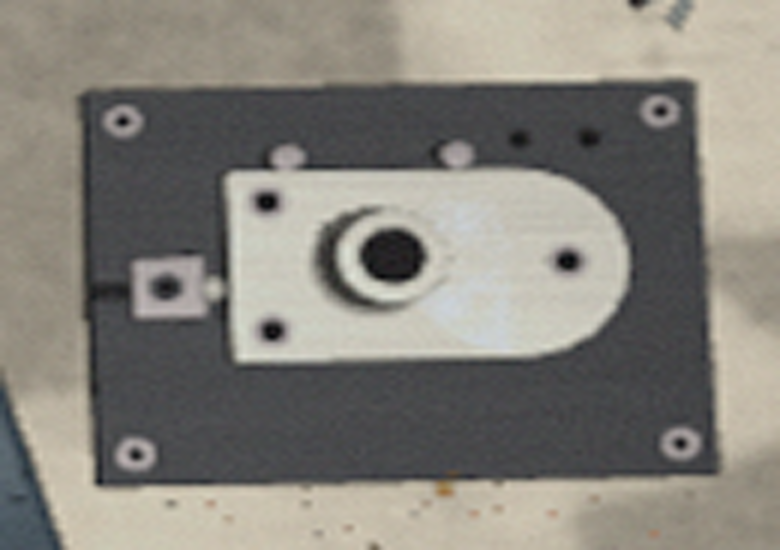

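The top view shows the casting touching both dowels, (288,158) and (457,154), and the button (215,288). It is flat, and its yaw matches the plate's within 0.003 rad. Handing in.

```bash
python3 -c "
from h import *
print(env.finish_job())"
```

```text
the job is handed in; nothing more can be done
None
```

The casting is flat on the plate, seated against both dowels and the end stop, and released. The job was handed in at about 17 s of the 69 s allowed; no verdict was reported.

**What I did:** I gripped the casting by its boss, set it down on the plate clear of the locators and slid it in. I pressed it with about 8–11 N towards the dowels and 4–8 N towards the stop, using several holds at different ratios. Then I released it and moved the arm clear.

**Last checks:**

| Check | Measured | Expected |
|---|---|---|
| Boss position (top camera) | (0.561, -0.1335) | (0.561, -0.133) |
| Casting yaw | 0.019 rad | plate 0.0166 rad |
| Tilt | under 0.003 rad | under 0.03 rad |
| Foot top height | 30 mm (camera ±2 mm) | 31 mm |

**What went wrong on the way:**
- **First push to the dowels:** it stuck by friction at the stop about 4 mm short. I backed off the stop, went to the dowels first and then re-approached.
- **Early pressing:** the tool drifted in yaw and unloaded one dowel at a time. I corrected this until the wrist moment was balanced.
- **Release:** the arm sprang about 5 mm when the fingers opened, but the casting stayed in place.

**Not directly confirmed:** the force on each dowel and on the stop was never measured. I worked it out from the wrist force and moment, and friction could have taken part of the load. I also didn't re-measure the tape measure or the roll of tape at the end. The arm never went near the roll and passed over the tape measure well above it.

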